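# Present a sole blank over the end of the feed ledge

## Robot

A 7-joint arm with a two-finger parallel gripper is mounted at the origin on the work surface. World frame = base frame: x ahead of the robot, y to its left, z up, the work surface at z = 0. Lengths are in m, angles in rad, forces in N, time in s.
With the tool pointing down it reaches from about 0.425 to 0.875 m from the base axis. Payload 4.7 kg.
Tool frame: the origin (TCP) lies at the very end of the fingers, on their centre line; the grasp point (between the pads) lies 19 mm behind it; z points along the fingers, y is the line along which they close (so a half turn about z gives the same grasp; the last joint's range is limited). The gripper opens to 87 mm and grips with 3 to 60 N. Pads are 19 mm wide; open, the fingers measure 117 mm over their backs; the gripper's body (75 mm by 190 mm) begins 51 mm behind the grasp point.
Start: joints at [-1.269, 0.321, -0.07, 1.45, 0.023, 1.371, -0.057], TCP at [0.185, 0.623, 0.223] pointing down, gripper open.
Joint ranges: [-2.86, 2.86], [-0.3, 2.09], [-1.38, 1.24], [0.06, 2.45], [-1.56, 4.7], [0.09, 2.05], [-2.69, 2.69]. Speed limits (rad/s): [2.57, 2.57, 3.14, 3.14, 3.14, 3.14, 3.14].

## Interface

Orientations are given as a rotation vector (axis times angle).
In Python, from bench import ctrl gives the robot as it stands.
- The arm moves only by the tool jog_arm, never from a script. Its argument "commands" is a list of rows, each a list of 7 numbers: the opening, from 0 (shut) to 1 (fully open), then the shift along the world's x, y, z scaled (see below), then the turn, a rotation vector about the world's x, y, z scaled (see below). A call has exactly 5 rows; each row is the pose to reach, as a shift and turn from the pose commanded when the call began; what a row does not reach only later rows make up. The controller multiplies each number of a shift by 0.5 m and each number of a turn by 30 degrees. A row lasts 1/12 s, in which the tool goes at most 41.7 mm and 7.16 degrees, less where a joint would pass 70% of its speed; a pose out of reach is approached as far as the arm can. A call with a number of a shift or a turn outside -1 to 1 is refused whole. A call with a gripper value outside its range is refused whole. The fingers move at their own pace and stop on an object; "grip_force" is the grip in N (left out, the last holds). Time passes only in rows, so rows that repeat a pose let the fingers close, or fill a call up. It gives the time, the measured TCP pose, the force, the opening and the grip force at its end, in the units of the state.
- ctrl.get_state(): the state, without advancing time (a new reading comes with each control period).
- ctrl.get_image(name): name is "scene" or "side" or "wrist"; returns a dict with "frame" (384x512x3 uint8, red, green, blue), "vfov" (degrees; the focal length in pixels is half the picture's height over the tangent of half this angle, whatever the lens; pixels are square), "cx", "cy" (the principal point, pixels), "camera_from_world" (4x4, takes a point from world to camera coordinates); the wrist camera has in their place "mount" (4x4, takes a point from camera to tool coordinates, whose origin is the TCP and whose axes are the flange's). Camera axes: x right, y down, z forward; pixel columns grow to the right and rows downward; lengths in m; the calibration is good to about 2 mm. A picture is of the moment at which its call begins: read the wrist's pose just before it. There is no depth.
- ctrl.close_job(): hands the job in; it is judged then, once.
The state is a dict: "time": time; "joint_positions": joint angles; "qd": joint speeds; "joint_torque": joint torques, N m; "position": TCP position; "tool_rot": TCP orientation; "ft_force": force on the tool from outside, world axes, zero at the start; "torque": the same for the moment, N m; "grip_width": opening from 0.0 (shut) to 1.0 (fully open); "grip_force": force on a finger pad.
Only numpy, scipy, OpenCV 4.12 (cv2) and the standard library are available. Lean on these libraries where they do the work, as an engineer would, in place of code of your own. Each camera call takes 0.05 s, during which the arm holds its last target. There are 200 camera calls.

## Task

With the fingertips, push the tan sole blank along its lane of the feed ledge until its rounded toe sticks out about 3 cm past the open end of the ledge, so that the next worker can take it by its edge. Only push it: never pick it up, and leave it lying flat in its lane. Leave the black blank and everything else on the bench where they are.

Things in the scene. Friction and masses are not known exactly. Their poses are not given: they have to be found in the camera images.
- ledge: Feed ledge, fixed: aluminium slab on blue feet, 208 mm wide (x), 400 long (y), flat top 60 mm above the bench. Origin: centre of its underside, on the bench; y runs along it to the open end. Three dark ribs 8 mm wide, 6 mm tall, full length, at x = -100, 0, 100 mm leave two lanes 92 mm wide centred at x = -50 and 50 mm. A yellow strip, flush with the top, marks the rear (-y) end.
- ledge_end (a point): Middle of the open (+y) end edge of the ledge, at the height of its flat top; axes as the ledge's. Beyond it (+y) there is free air down to the bench.
- tan_blank: Sole blank to push: loose rigid tan (cork) board, pale rectangle on its heel half, 84 mm wide (x), 180 long (y), 8 thick, 0.10 to 0.21 kg, flat in either lane. Heel end (-y) straight and square; toe end (+y) a half circle of radius 42 mm towards the ledge's open end. Origin: centre of its underside. Slides with friction, stops when the push stops.
- tan_blank_toe (a point): Foremost point of the tan blank's rounded toe, 90 mm ahead (+y) of the blank's centre, at mid thickness. At the start it lies 30 to 130 mm inside the open end.
- tan_blank_heel (a point): Middle of the tan blank's straight heel edge, 90 mm behind (-y) the blank's centre, at mid thickness. At the start at least 80 mm of free lane lie behind it.
- black_blank: Another sole blank of the same size and shape but black with a grey rectangle, lying loose in the other lane; it stays there. Origin: centre of its underside.
- shoe_last: Bystander: wooden shoe last, about 205 x 72 x 95 mm. Origin: underside.
- glue_jar: Bystander: closed jar, 70 mm across, 90 mm tall. Origin: centre of its underside.
- hammer: Bystander: hammer lying on the bench. Origin: underside.
- mug: Bystander: white mug, 80 mm across, 90 mm tall. Origin: centre of its underside.
- heel_block: Bystander: black rubber heel block, about 70 x 60 x 40 mm. Origin: underside.
- brush: Bystander: brush lying on the bench. Origin: underside.
Mind the look-alikes: they are no part of the job. Several things have the shape of the tan_blank; the one meant has the colours described above.

How it is judged:
By the outcome, as a careful person would: the job done as asked, in the order asked, and still so for the second after the job is handed in, with the robot touching nothing.
It also fails if it takes over 42 s, if anything falls off the work surface, if the arm or the gripper's body presses on something with over 40 N, if the wrist force passes 120 N, or if a joint passes its speed limit or range.

## Working session

There is one attempt and no reset: what is moved stays moved. The work goes in short steps, Python scripts to look and compute and a tool call to move; the robot and the scene stay as the last step left them, time stands still between calls to the robot, and variables do not carry over. Pictures are saved under pics/ and viewed, at most 10 in all, crops included, and the job is handed in when it is done.

Besides the shell and the picture viewer there is one more tool, called by a JSON object that holds its "op" and its "data". jog_arm: Moves the arm, as the interface text tells. Shifts and turns lie within -1 to 1; 1 stands for 0.5 m of shift or 30 degrees of turn. Its arguments: {"type":"object","properties":{"commands":{"type":"array","items":{"type":"array","items":{"type":"number","minimum":-1,"maximum":1}}},"grip_force":{"type":"number"}},"required":["commands"]}

```bash
mkdir -p pics
cat > h.py <<'E'
import numpy as np, cv2, pickle
from bench import ctrl
def grab(n):
    im=ctrl.get_image(n); cv2.imwrite(f'pics/{n}_{ctrl.get_state()["time"]:.2f}.png',im['frame'][:,:,::-1]); return im
def K(im):
    f=im['frame'].shape[0]/2/np.tan(np.radians(im['vfov'])/2); return f,im['cx'],im['cy']
def cast(im,uv,z):
    f,cx,cy=K(im); T=np.linalg.inv(im['camera_from_world']); uv=np.atleast_2d(uv).astype(float)
    d=np.c_[(uv[:,0]-cx)/f,(uv[:,1]-cy)/f,np.ones(len(uv))]@T[:3,:3].T; o=T[:3,3]
    return o+d*((z-o[2])/d[:,2])[:,None]
E
python3 - <<'E'
from h import *
for n in('scene','side'):
    im=grab(n); pickle.dump(im,open(n+'.pkl','wb')); print(n,im['vfov'],np.linalg.inv(im['camera_from_world'])[:3,3])
s=ctrl.get_state(); print(s['time'],s['position'],s['tool_rot'],s['ft_force'])
E
ls pics
```

```text
scene 55.22200605254627 [1.24428786 0.6093969  0.64755388]
side 47.76488321178139 [ 0.41313652 -0.8919043   1.1081359 ]
0.1 [0.18441182 0.6227857  0.22158592] [-4.50477917e-01 -3.10895652e+00  2.63288359e-03] [ 0.29492538 -0.28467816 -0.57576719]
scene_0.05.png
side_0.10.png
```

View pics/scene_0.05.png

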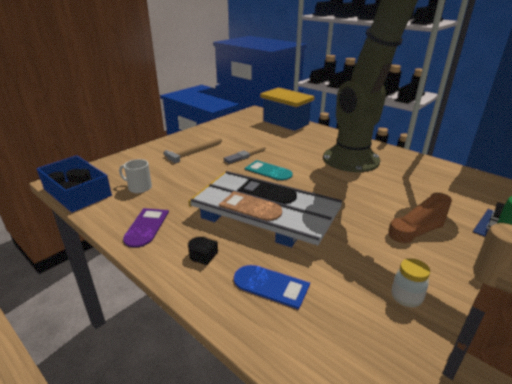

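View pics/side_0.10.png

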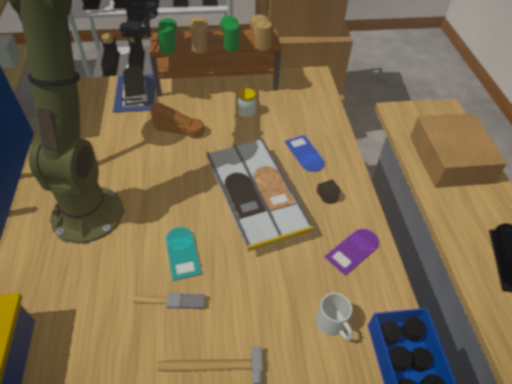

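Candidates for the sole blank:
- tan: side (270,187), scene (250,207)
- black: side (242,193)
- purple: side (352,250)
- blue: side (305,153)
- teal: side (182,252)

I choose the tan one, which lies in the ledge lane with its toe away from the yellow strip. The next crop checks that choice and measures it.

```bash
cat > m.py <<'E'
from h import *
def tanmask(im,roi):
    h=cv2.cvtColor(im['frame'],cv2.COLOR_RGB2HSV).astype(int); x0,x1,y0,y1=roi
    m=np.zeros(h.shape[:2],np.uint8)
    return h,m
E
python3 - <<'E'
from h import *
im=pickle.load(open('side.pkl','rb')); F=im['frame']; x0,y0,x1,y1=195,130,320,255
c=cv2.resize(F[y0:y1,x0:x1],None,fx=4.6,fy=4.6,interpolation=cv2.INTER_CUBIC); cv2.imwrite('pics/crop.png',c[:,:,::-1])
h=cv2.cvtColor(F,cv2.COLOR_RGB2HSV)
for p in[(265,180),(275,192),(279,203),(285,237),(240,190),(262,150),(290,210),(300,190)]: print(p,F[p[1],p[0]],h[p[1],p[0]])
E
```

```text
(265, 180) [169 131  90] [ 16 119 169]
(275, 192) [170 133  91] [ 16 119 170]
(279, 203) [170 155 135] [ 17  53 170]
(285, 237) [122 101  37] [ 23 178 122]
(240, 190) [63 57 48] [18 61 63]
(262, 150) [172 175 173] [ 70   4 175]
(290, 210) [173 175 173] [ 60   3 175]
(300, 190) [169 142  94] [ 19 113 169]
```

View pics/crop.png

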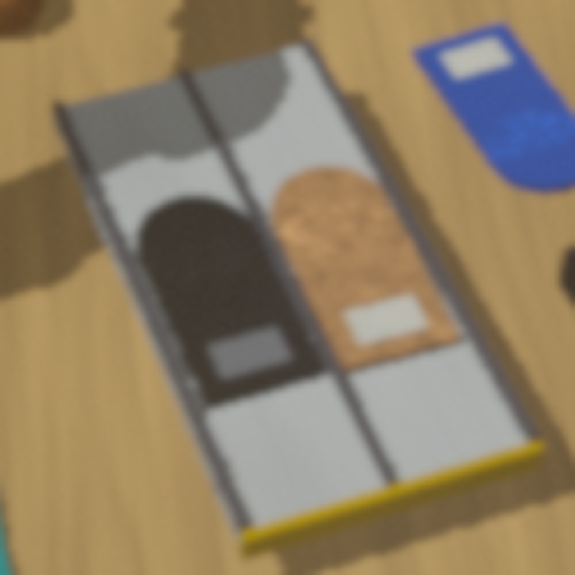

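The crop shows the tan cork blank in the right-hand lane: toe top near crop (325,167), heel corners near (347,370) and (465,338), with the pale rectangle at the heel. It's the described blank, and the black one is in the left lane. Now I'll turn these into positions.

Run:
```python
from h import *
np.set_printoptions(precision=4,suppress=True)
im=pickle.load(open('side.pkl','rb')); c=lambda *p: np.array(p)/4.6+[195,130]-.5+.5/4.6
# corners at top
L=cast(im,c((60,105),(309,42),(543,443),(243,537)),.063); print('ledge OL OR RR RL\n',L)
print('sizes',[np.linalg.norm(L[i]-L[(i+1)%4]) for i in range(4)])
B=cast(im,c((347,366),(465,336),(325,167)),.068); print('tan heel L,R,toe\n',B, np.linalg.norm(B[0]-B[1]))
# refine tan by mask vs neighbours
F=im['frame'];h=cv2.cvtColor(F,cv2.COLOR_RGB2HSV)
m=((h[...,1]>80)&(h[...,2]>125)).astype(np.uint8); m[:, :]*=1
poly=c((180,75),(300,55),(525,440),(390,480)).astype(np.int32); k=np.zeros_like(m); cv2.fillPoly(k,[poly],1); m&=k
P=cast(im,np.argwhere(m)[:,::-1],.068)
v=((L[0]-L[3])+(L[1]-L[2]))[:2]; v/=np.linalg.norm(v); x=np.array([v[1],-v[0]]); print('dir y',v,'yaw',np.degrees(np.arctan2(v[1],v[0])))
e=(L[0]+L[1])[:2]/2
q=(P[:,:2]-e); print('tan lane x',np.percentile(q@x,[0,1,99,100]),'y',np.percentile(q@v,[0,1,99,100]),'end mid',e,'rear mid',(L[2]+L[3])/2, len(q))
# cross-check in scene
im2=pickle.load(open('scene.pkl','rb')); f,cx,cy=K(im2)
for p in list(L)+list(B):
    w=im2['camera_from_world']@np.r_[p,1]; print(f*w[:2]/w[2]+[cx,cy])
S=im2['frame'][165:250,180:350]; cv2.imwrite('pics/crop2.png',cv2.resize(S,None,fx=4.6,fy=4.6,interpolation=cv2.INTER_CUBIC)[:,:,::-1])
```

```text
ledge OL OR RR RL
 [[ 0.3958  0.1766  0.063 ]
 [ 0.5882  0.228   0.063 ]
 [ 0.6929 -0.1614  0.063 ]
 [ 0.4925 -0.2146  0.063 ]]
sizes [np.float64(0.19912954326418847), np.float64(0.4032163286651681), np.float64(0.20739771534232357), np.float64(0.4029242599032671)]
tan heel L,R,toe
 [[ 0.5743 -0.0907  0.068 ]
 [ 0.6567 -0.0727  0.068 ]
 [ 0.5828  0.0912  0.068 ]] 0.08432920121627203
dir y [-0.2498  0.9683] yaw 104.46693063018598
tan lane x [0.0025 0.004  0.0872 0.089 ] y [-0.3085 -0.3064 -0.1358 -0.1313] end mid [0.492  0.2023] rear mid [ 0.5927 -0.188   0.063 ] 908
[338.4186 201.2321]
[316.0403 238.3767]
[187.0648 199.2771]
[223.4696 170.643 ]
[231.9333 191.0834]
[216.0834 203.9601]
[275.9445 215.1362]
```

View pics/crop2.png

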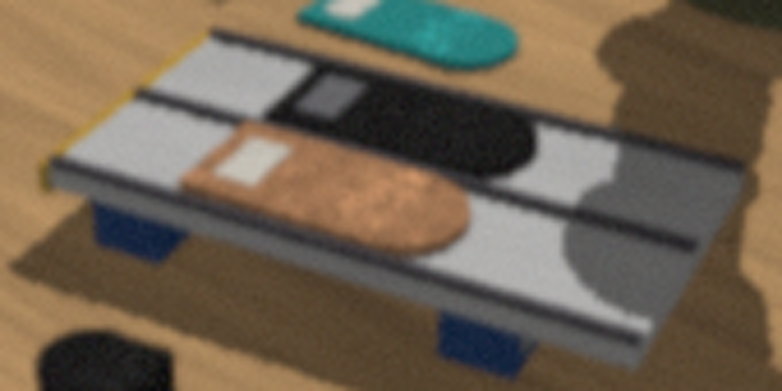

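Both views agree to within a few millimetres: the blank is 84 mm wide and the ledge about 403 mm long. The lane direction is (-0.25, 0.97), and the toe is about 130 mm inside, so the push is about 160 mm. I'll use the fingers part open (about 60 mm over their backs), with tool y across the lane, at a staging point near (0.625, -0.120). The first moves go there at a safe height.

{"op": "jog_arm", "data": {"commands": [[0.35,0.035,-0.06,0,0,0,-0.1],[0.35,0.07,-0.12,0,0,0,-0.2],[0.35,0.105,-0.18,0,0,0,-0.3],[0.35,0.14,-0.24,0,0,0,-0.4],[0.35,0.176,-0.297,0,0,0,-0.49]]}}

```text
time: 0.52
position: [0.273, 0.4728, 0.2221]
tool_rot: [-0.848, -3.025, 0.001]
ft_force: [0.5, 0.4, 0.9]
grip_width: 0.706
grip_force: 0.0
```

{"op": "jog_arm", "data": {"commands": [[0.35,0.035,-0.06,0,0,0,-0.1],[0.35,0.07,-0.12,0,0,0,-0.2],[0.35,0.105,-0.18,0,0,0,-0.3],[0.35,0.14,-0.24,0,0,0,-0.4],[0.35,0.176,-0.297,0,0,0,-0.49]]}}

```text
time: 0.93
position: [0.3609, 0.3243, 0.2223]
tool_rot: [-1.228, -2.891, 0.001]
ft_force: [1.2, 0.9, 0.2]
grip_width: 0.377
grip_force: 0.0
```

{"op": "jog_arm", "data": {"commands": [[0.35,0.035,-0.06,0,0,0,-0.1],[0.35,0.07,-0.12,0,0,0,-0.2],[0.35,0.105,-0.18,0,0,0,-0.3],[0.35,0.14,-0.24,0,0,0,-0.4],[0.35,0.176,-0.297,0,0,0,-0.49]]}}

```text
time: 1.35
position: [0.4488, 0.1758, 0.2224]
tool_rot: [-1.588, -2.71, 0.0]
ft_force: [0.4, -0.1, 0.1]
grip_width: 0.353
grip_force: 0.0
```

{"op": "jog_arm", "data": {"commands": [[0.35,0.035,-0.06,0,0,0,-0.1],[0.35,0.07,-0.12,0,0,0,-0.2],[0.35,0.105,-0.18,0,0,0,-0.3],[0.35,0.14,-0.24,0,0,0,-0.4],[0.35,0.176,-0.297,0,0,0,-0.49]]}}

```text
time: 1.77
position: [0.5368, 0.0274, 0.2224]
tool_rot: [-1.922, -2.485, 0.0]
ft_force: [0.3, 0.1, -0.5]
grip_width: 0.355
grip_force: 0.0
```

{"op": "jog_arm", "data": {"commands": [[0.35,0.035,-0.06,0,0,0,0],[0.35,0.07,-0.12,0,0,0,0],[0.35,0.105,-0.18,0,0,0,0],[0.35,0.14,-0.24,0,0,0,0],[0.35,0.177,-0.295,0,0,0,0]]}}

```text
time: 2.18
position: [0.6252, -0.1201, 0.2222]
tool_rot: [-1.919, -2.487, 0.001]
ft_force: [-0.0, 0.7, 0.4]
grip_width: 0.347
grip_force: 0.0
```

{"op": "jog_arm", "data": {"commands": [[0.35,0,0,-0.04,0,0,0],[0.35,0,0,-0.08,0,0,0],[0.35,0,0,-0.12,0,0,0],[0.35,0,0,-0.16,0,0,0],[0.35,0,0,-0.16,0,0,0]]}}

```text
time: 2.6
position: [0.6219, -0.1175, 0.1377]
tool_rot: [-1.915, -2.482, 0.007]
ft_force: [-0.1, 1.0, -0.2]
grip_width: 0.352
grip_force: 0.0
```

Run:
```python
from h import *
s=ctrl.get_state(); im=grab('wrist'); pickle.dump((s,im),open('w1.pkl','wb'))
a=grab('scene')['frame'][140:260,150:380]; b=cv2.resize(im['frame'],(512,384))
a=cv2.resize(a,(512,267)); cv2.imwrite('pics/c1.png',np.vstack([b,a])[:600,:,::-1]); print(s['position'],s['ft_force'],im['mount'])
```

```text
[ 0.62193655 -0.11745995  0.13768279] [-0.07326804  1.01259042 -0.22637407] [[-2.40084096e-04 -9.57641680e-01 -2.87962419e-01  7.83229283e-02]
 [ 9.99999616e-01 -4.72468122e-04  7.37496105e-04  4.36900616e-04]
 [-8.42310072e-04 -2.87962131e-01  9.57641426e-01 -1.62629832e-01]
 [ 0.00000000e+00  0.00000000e+00  0.00000000e+00  1.00000000e+00]]
```

```bash
python3 -c "
import cv2;a=cv2.imread('pics/c1.png');print(a.shape)"
```

```text
(600, 512, 3)
```

View pics/c1.png

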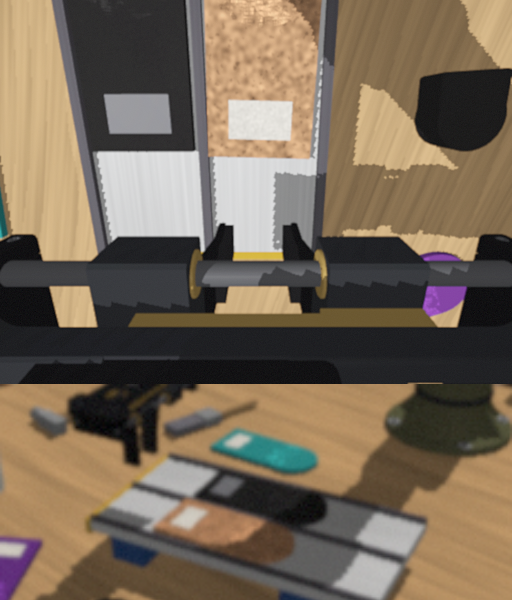

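The wrist view shows the tan heel edge at row 157, columns 208 to 312, with free lane behind it and the fingers centred over that lane. Next I'll compute the heel from this view.

```bash
cat >> h.py <<'E'
from scipy.spatial.transform import Rotation as Ro
def wfix(s,im):
    T=np.eye(4);T[:3,:3]=Ro.from_rotvec(s['tool_rot']).as_matrix();T[:3,3]=s['position']
    im['camera_from_world']=np.linalg.inv(T@im['mount']); return im
E
python3 - <<'E'
from h import *
np.set_printoptions(precision=4,suppress=True)
s,im=pickle.load(open('w1.pkl','rb')); im=wfix(s,im)
B=cast(im,[(208,157),(312,157)],.068); print('heel',B,B.mean(0),np.linalg.norm(B[0]-B[1]))
R=cast(im,[(193,40),(207,200),(204,40),(326,40),(319,200)],.066); print('ribs',R)
s=ctrl.get_state(); print(s['position'],s['tool_rot'],s['qd'])
E
```

```text
heel [[ 0.5721 -0.0901  0.068 ]
 [ 0.6556 -0.0681  0.068 ]] [ 0.6138 -0.0791  0.068 ] 0.086392580518457
ribs [[ 0.5428 -0.0069  0.066 ]
 [ 0.5787 -0.128   0.066 ]
 [ 0.5508 -0.0048  0.066 ]
 [ 0.6392  0.0182  0.066 ]
 [ 0.6736 -0.1028  0.066 ]]
[ 0.6244 -0.1181  0.142 ] [-1.9178 -2.4865  0.0019] [-0.0015 -0.0247  0.0116 -0.0395  0.0008 -0.0001 -0.0012]
```

{"op": "jog_arm", "data": {"commands": [[0.35,0,0,-0.03,0,0,0],[0.35,0,0,-0.06,0,0,0],[0.35,0,0,-0.09,0,0,0],[0.35,0,0,-0.11,0,0,0],[0.35,0,0,-0.12,0,0,0]]}}

```text
time: 3.12
position: [0.6251, -0.118, 0.0825]
tool_rot: [1.918, 2.488, 0.0]
ft_force: [-0.0, 1.1, -0.5]
grip_width: 0.352
grip_force: 0.0
```

{"op": "jog_arm", "data": {"commands": [[0.35,0,0,-0.008,0,0,0],[0.35,0,0,-0.016,0,0,0],[0.35,0,0,-0.024,0,0,0],[0.35,0,0,-0.03,0,0,0],[0.35,0,0,-0.034,0,0,0]]}}

```text
time: 3.53
position: [0.6251, -0.1182, 0.0656]
tool_rot: [1.919, 2.487, 0.0]
ft_force: [0.2, -0.2, 0.5]
grip_width: 0.349
grip_force: 0.0
```

{"op": "jog_arm", "data": {"commands": [[0.35,0,0,0,0,0,0],[0.35,0,0,0,0,0,0],[0.35,0,0,0,0,0,0],[0.35,0,0,0,0,0,0],[0.35,0,0,0,0,0,0]]}}

```text
time: 3.95
position: [0.6252, -0.1182, 0.0658]
tool_rot: [1.918, 2.487, 0.0]
ft_force: [0.5, -0.4, -0.7]
grip_width: 0.348
grip_force: 0.0
```

{"op": "jog_arm", "data": {"commands": [[0.35,0,0,-0.003,0,0,0],[0.35,0,0,-0.006,0,0,0],[0.35,-0.002,0.0077,-0.006,0,0,0],[0.35,-0.006,0.0232,-0.006,0,0,0],[0.35,-0.01,0.0387,-0.006,0,0,0]]}}

```text
time: 4.37
position: [0.6197, -0.0982, 0.0625]
tool_rot: [-1.919, -2.487, -0.0]
ft_force: [-0.4, -0.1, -0.0]
grip_width: 0.355
grip_force: 0.0
```

{"op": "jog_arm", "data": {"commands": [[0.35,-0.004,0.0155,0,0,0,0],[0.35,-0.008,0.031,0,0,0,0],[0.35,-0.012,0.0465,0,0,0,0],[0.35,-0.016,0.062,0,0,0,0],[0.35,-0.02,0.0775,0,0,0,0]]}}

```text
time: 4.78
position: [0.6098, -0.0592, 0.0627]
tool_rot: [1.918, 2.488, 0.0]
ft_force: [-0.1, -0.8, -0.4]
grip_width: 0.353
grip_force: 0.3
```

{"op": "jog_arm", "data": {"commands": [[0.35,-0.004,0.0155,0,0,0,0],[0.35,-0.008,0.031,0,0,0,0],[0.35,-0.012,0.0465,0,0,0,0],[0.35,-0.016,0.062,0,0,0,0],[0.35,-0.02,0.0775,0,0,0,0]]}}

```text
time: 5.2
position: [0.5999, -0.0207, 0.0626]
tool_rot: [1.919, 2.487, 0.0]
ft_force: [-0.8, -0.8, -0.1]
grip_width: 0.353
grip_force: 0.3
```

Run:
```python
from h import *
s=ctrl.get_state(); b=grab('wrist')['frame']
a=cv2.resize(grab('scene')['frame'][165:250,180:350],(512,256)); c=cv2.resize(b[:230],(512,230))
cv2.imwrite('pics/c2.png',np.vstack([c,a])[:,:,::-1]); print(s['position'],s['ft_force'])
```

```text
[ 0.59986766 -0.02065661  0.062636  ] [-0.79136276 -0.81684938 -0.12587271]
```

View pics/c2.png

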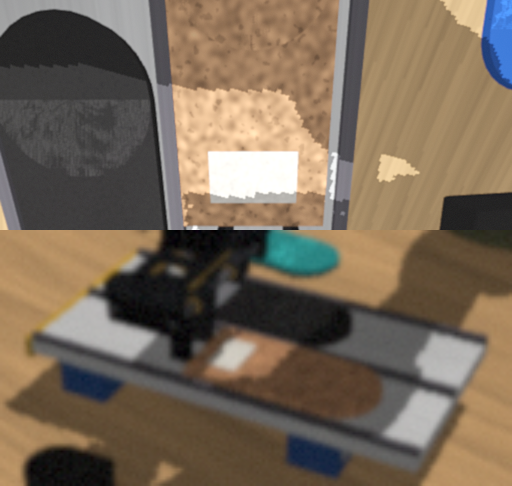

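The blank is sliding straight in its lane: the scene inset shows the toe at about (382,392), and the black blank hasn't been touched. I'll push 60 mm more, then measure.

{"op": "jog_arm", "data": {"commands": [[0.35,-0.004,0.0155,0,0,0,0],[0.35,-0.008,0.031,0,0,0,0],[0.35,-0.012,0.0465,0,0,0,0],[0.35,-0.016,0.062,0,0,0,0],[0.35,-0.02,0.0775,0,0,0,0]]}}

```text
time: 5.72
position: [0.59, 0.0181, 0.0627]
tool_rot: [1.919, 2.487, 0.0]
ft_force: [0.4, -1.0, 0.3]
grip_width: 0.351
grip_force: 0.6
```

{"op": "jog_arm", "data": {"commands": [[0.35,-0.003,0.0116,0,0,0,0],[0.35,-0.006,0.0232,0,0,0,0],[0.35,-0.008,0.031,0,0,0,0],[0.35,-0.01,0.0387,0,0,0,0],[0.35,-0.01,0.0387,0,0,0,0]]}}

```text
time: 6.13
position: [0.5848, 0.0379, 0.0625]
tool_rot: [-1.917, -2.488, -0.001]
ft_force: [0.1, 0.5, -0.0]
grip_width: 0.344
grip_force: 0.0
```

Run:
```python
from h import *
s=ctrl.get_state(); w=grab('wrist'); pickle.dump((s,w),open('w2.pkl','wb')); sc=grab('scene'); pickle.dump(sc,open('sc2.pkl','wb')); b=w['frame']
a=cv2.resize(sc['frame'][165:250,180:350],(600,300)); c=cv2.resize(b[:230],(600,270))
cv2.imwrite('pics/c3.png',np.vstack([c,a])[:,:,::-1]); print(s['position'],s['ft_force'])
```

```text
[0.58475798 0.0379078  0.06249344] [ 0.05714021  0.45542266 -0.0342355 ]
```

View pics/c3.png

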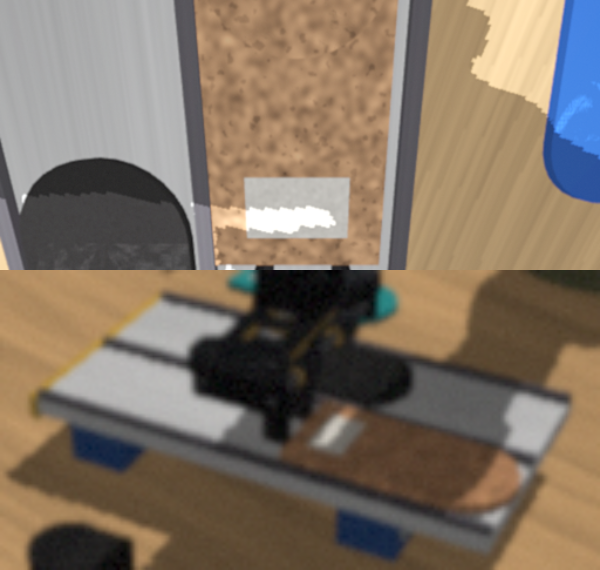

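The blank lies flat and straight. In the scene inset its toe is near (520,485), just inside the open edge, which runs from (570,398) to (490,530). Now I'll work out what push remains.

Run:
```python
from h import *
np.set_printoptions(precision=4,suppress=True)
v=np.array([-.25,.968]); x=np.array([.968,.25]); im=pickle.load(open('sc2.pkl','rb'))
g=lambda *p:(np.array(p)-[0,270])/3.53+[180,165]
E=cast(im,g((570,400),(535,458),(492,530)),.065); print(E, E[:,:2]@v, E[:,:2]@x)
F=im['frame'];h=cv2.cvtColor(F,cv2.COLOR_RGB2HSV); m=((h[...,1]>80)).astype(np.uint8)
k=np.zeros_like(m); cv2.fillPoly(k,[g((330,405),(530,452),(486,520),(275,450)).astype(np.int32)],1); m&=k
P=cast(im,np.argwhere(m)[:,::-1],.068)[:,:2]; print('tan y',np.percentile(P@v,[0,1,99,99.7,100]),'x',np.percentile(P@x,[0,1,99,100]))
sd=pickle.load(open('side.pkl','rb')); L=cast(sd,(np.array([(60,105),(309,42)])/4.6+[195,130]-.4),.063)
print('side end',L[:,:2]@v); s=ctrl.get_state(); print('toe from tcp',np.dot(s['position'][:2],v)+.0095+.18)
```

```text
[[0.3955 0.1864 0.065 ]
 [0.4874 0.2103 0.065 ]
 [0.5857 0.2362 0.065 ]] [0.0816 0.0818 0.0822] [0.4294 0.5244 0.626 ]
tan y [-0.1009 -0.0953  0.0729  0.0743  0.0755] x [0.5277 0.5295 0.6166 0.6188]
side end [0.072  0.0737]
toe from tcp 0.07926448175013263
```

{"op": "jog_arm", "data": {"commands": [[0.35,-0.004,0.0155,0,0,0,0],[0.35,-0.008,0.031,0,0,0,0],[0.35,-0.011,0.0426,0,0,0,0],[0.35,-0.014,0.0542,0,0,0,0],[0.35,-0.014,0.0542,0,0,0,0]]}}

```text
time: 6.65
position: [0.5776, 0.0662, 0.0625]
tool_rot: [-1.915, -2.489, -0.001]
ft_force: [-0.8, 0.2, 0.1]
grip_width: 0.351
grip_force: 0.0
```

{"op": "jog_arm", "data": {"commands": [[0.35,0.005,-0.0194,0,0,0,0],[0.35,0.01,-0.0387,0,0,0,0],[0.35,0.02,-0.0774,0.03,0,0,0],[0.35,0.02,-0.0774,0.09,0,0,0],[0.35,0.02,-0.0774,0.15,0,0,0]]}}

```text
time: 7.07
position: [0.5873, 0.021, 0.1375]
tool_rot: [-1.925, -2.482, 0.005]
ft_force: [1.3, 0.5, -0.2]
grip_width: 0.349
grip_force: 0.0
```

{"op": "jog_arm", "data": {"commands": [[0.35,0,0,0.05,0,0,0],[0.35,-0.01,0.0387,0.1,0,0,0],[0.35,-0.025,0.097,0.16,0,0,0],[0.35,-0.04,0.155,0.2,0,0,0],[0.35,-0.05,0.194,0.2,0,0,0]]}}

```text
time: 7.48
position: [0.5653, 0.1237, 0.2428]
tool_rot: [1.917, 2.484, 0.013]
ft_force: [0.8, 0.4, 0.5]
grip_width: 0.353
grip_force: 0.0
```

{"op": "jog_arm", "data": {"commands": [[0.35,-0.01,0.0387,0,0,0,0],[0.35,-0.02,0.0774,0,0,0,0],[0.35,-0.02,0.0774,0,0,0,0],[0.35,-0.02,0.0774,0,0,0,0],[0.35,-0.02,0.0774,0,0,0,0]]}}

```text
time: 7.9
position: [0.5537, 0.1585, 0.2375]
tool_rot: [1.921, 2.484, -0.001]
ft_force: [-0.6, -1.3, 0.1]
grip_width: 0.345
grip_force: 0.0
```

Run:
```python
from h import *
s=ctrl.get_state(); w=grab('wrist'); pickle.dump((s,w),open('w3.pkl','wb')); sc=grab('scene'); pickle.dump(sc,open('sc3.pkl','wb')); b=w['frame']
a=cv2.resize(sc['frame'][185:255,260:370],(471,300)); c=cv2.resize(b[:300],(512,300))
cv2.imwrite('pics/c4.png',np.vstack([c,np.pad(a,((0,0),(0,41),(0,0)))])[:,:,::-1]); print(s['position'],s['ft_force'])
```

```text
[0.55365143 0.15848302 0.2375091 ] [-0.61504677 -1.27629979  0.11906968]
```

View pics/c4.png

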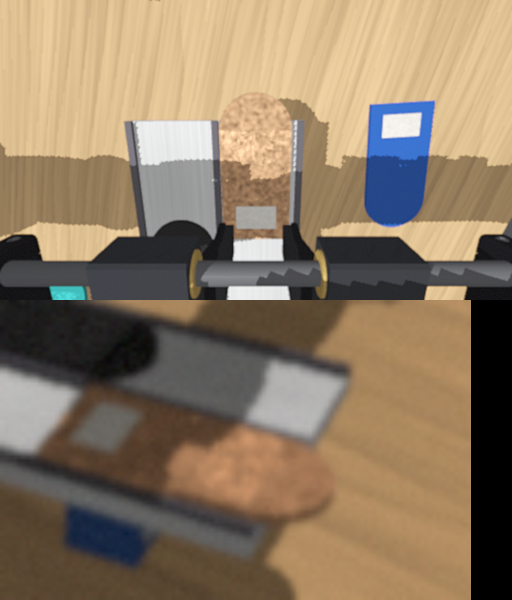

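The wrist view shows the toe tip at about (255,92), clearly past the ledge end edge at row 121. The heel is at about row 237.

Run:
```python
from h import *
np.set_printoptions(precision=4,suppress=True)
v=np.array([-.25,.968])
s,im=pickle.load(open('w3.pkl','rb')); im=wfix(s,im)
e=cast(im,[(170,121.5),(213,121.5)],.06)[:,:2]@v; r=cast(im,[(130,121.5),(214,121.5),(298,121.5)],.066)
t=cast(im,[(255,92)],.067)[:,:2]@v; print('wrist end',e,r[:,:2]@v,'toe',t,'rib pitch',np.linalg.norm(r[0]-r[1]),np.linalg.norm(r[2]-r[1]))
h=cast(im,[(253,237)],.068)[:,:2]@v; print('len',t-h)
W=cast(im,[(219,150),(291,150)],.068); print('w',np.linalg.norm(W[0]-W[1]))
im=pickle.load(open('sc3.pkl','rb')); g=lambda *p:np.array(p)/[4.28,4.286]-[0,300/4.286]+[260,185]
E=cast(im,g((349,370),(315,441)),.062)[:,:2]@v; T=cast(im,g((331,478),(333,470),(325,495)),.067)[:,:2]@v; print('scene',E,T)
# colour-profile check along the wrist toe column
F=pickle.load(open('w3.pkl','rb'))[1]['frame'].astype(int); print(F[84:100,255].tolist()); print(F[115:128,175,2].tolist())
```

```text
wrist end [0.0773 0.0773] [0.0775 0.0776 0.0777] toe [0.1097] rib pitch 0.09672289665919093 0.09676525868002332
len [0.177]
w 0.08485639607547396
scene [0.08   0.0852] [0.1076 0.1063 0.1096]
[[228, 198, 151], [229, 199, 152], [229, 199, 152], [229, 199, 152], [229, 199, 152], [229, 200, 152], [229, 200, 152], [226, 194, 148], [217, 180, 137], [211, 171, 131], [214, 173, 134], [223, 182, 142], [226, 186, 144], [223, 182, 141], [216, 176, 136], [212, 172, 133]]
[139, 140, 138, 136, 143, 186, 225, 238, 238, 236, 236, 236, 235]
```

The wrist view puts the toe about 31 mm past the end and the scene view about 27 mm, so it's on target. The blank is flat in its lane and the arm is clear.

```bash
python3 -c "
from bench import ctrl; print(ctrl.close_job())"
```

```text
the job is handed in; nothing more can be done
None
```

I pushed the tan blank along its lane until its toe stuck out about 3 cm past the open end (27–31 mm by two camera views), flat in its lane, touching nothing else, and handed the job in at about 8 s.

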